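# Put the sharpening stones away after carving class

### The job

The sharpening stones have drained: take every stone that leans in the draining tray and stand it on its long edge, one to a slot, in the free slots of the notched storage rack, fully down and about midway along the slot; lower them in gently, for stones chip. Lay the two slip stones flat in the wooden slip box, each down in the recess made for it, then shut the box's lid and press it firmly down until it is fully home. Leave the dark flattening stone in the rack and the other things on the bench where they are.

Things in the scene. Friction and masses are not known exactly. Their poses are not given: they have to be found in the camera images.
- rack: Fixed storage rack: board with two notched wooden rails, 276 (x) x 150 (y) x 50 mm high. Five slots 24 mm wide, running along y, at x = -108, -54, 0, 54, 108 mm (slots 0 to 4), middle at y = 0, slot floor 20 mm above the origin, slots 30 mm deep. The rails lie at y = -46 and 46 mm, each 24 mm wide, open between. Origin under its centre on the bench; z up.
- tray: Fixed steel draining tray 340 (x) x 176 (y) x 34 mm high, in which the used stones lean, each on its own cross rod, in four rows 78 mm apart along x. A gripper tilted to match a leaning stone overhangs the row on its +x side, so it is easiest to begin at the +x end. Origin under its centre; z up.
- stone0: Sharpening stone, plain slab 150 x 65 x 20 mm, 0.4 kg. Origin at its centre; x = thickness, y = length, z = the 65 mm height. It starts leaning in the tray on a long edge, 0.48 rad from upright, top towards the tray's +x end, lower face on a rod, the upper 32 mm of that face clear of the rod, 49 mm free to the next. May be absent (None).
- stone1: Sharpening stone, plain slab 150 x 65 x 20 mm, 0.4 kg. Origin at its centre; x = thickness, y = length, z = the 65 mm height. It starts leaning in the tray on a long edge, 0.48 rad from upright, top towards the tray's +x end, lower face on a rod, the upper 32 mm of that face clear of the rod, 49 mm free to the next. May be absent (None).
- stone2: Sharpening stone, plain slab 150 x 65 x 20 mm, 0.4 kg. Origin at its centre; x = thickness, y = length, z = the 65 mm height. It starts leaning in the tray on a long edge, 0.48 rad from upright, top towards the tray's +x end, lower face on a rod, the upper 32 mm of that face clear of the rod, 49 mm free to the next. May be absent (None).
- stone3: Sharpening stone, plain slab 150 x 65 x 20 mm, 0.4 kg. Origin at its centre; x = thickness, y = length, z = the 65 mm height. It starts leaning in the tray on a long edge, 0.48 rad from upright, top towards the tray's +x end, lower face on a rod, the upper 32 mm of that face clear of the rod, 49 mm free to the next. May be absent (None).
- flattener0: Grooved dark flattening stone of the same size as the sharpening stones, already stored on edge in slot 0 of the rack if present (exactly one of the three flatteners is, the others are None). Leave it there. Origin at its centre; x = thickness, y = length, z = height.
- flattener1: Grooved dark flattening stone of the same size as the sharpening stones, already stored on edge in slot 2 of the rack if present (exactly one of the three flatteners is, the others are None). Leave it there. Origin at its centre; x = thickness, y = length, z = height.
- flattener2: Grooved dark flattening stone of the same size as the sharpening stones, already stored on edge in slot 4 of the rack if present (exactly one of the three flatteners is, the others are None). Leave it there. Origin at its centre; x = thickness, y = length, z = height.
- slipbox: Fixed wooden slip box 130 (x) x 196 (y) mm, walls 38 mm high, 7 mm thick; fitted insert with its top 20 mm above the bench and two recesses 10 mm deep, long sides along the box's x. Lid hinged on the +x side. A slip that is not down in its recess keeps the lid from shutting. Origin under its centre on the bench; z up.
- recess_long (a point): Middle of the floor of the long recess (105 x 45 mm, 10 mm deep; its floor is 10 mm above the bench); x along its length; axes as the box's.
- recess_short (a point): Middle of the floor of the short recess (79 x 33 mm, 10 mm deep; its floor is 10 mm above the bench); x along its length; axes as the box's. 25 mm or more of free space beside both slips when they lie in their recesses.
- slip_long: Long slip stone, rectangular, 100 x 40 x 24 mm thick, 0.2 kg, lying flat on the bench at the start. Belongs in the long recess, lying flat, either end first; it then stands 14 mm proud of the insert. Origin: centre of its underside; x = length, y = width, z up.
- slip_short: Short slip stone with round ends, 74 x 28 x 24 mm thick, 0.1 kg, lying flat on the bench at the start. Belongs in the short recess, lying flat, either end first; it then stands 14 mm proud of the insert. Origin: centre of its underside; x = length, y = width, z up.
- lid (a joint): Angle of the slip box's lid: 0 shut, 1.57 upright, opening away along the box's +x; starts open at 1.45 to 1.7. Stiff friction hinge (0.35 N m): it stays at any angle and has to be pushed all the way.
- lid_hinge (a point): Middle of the hinge line, which runs along the box's y, 38 mm above the bench (level with the rim).
- lid_edge (a point): Middle of the lid's free edge, 134 mm from the hinge, in the middle of the lid's 10 mm thickness (the lid's inner face passes through the hinge line). The lid is a plain wooden board 196 mm wide; when open this edge is its top. It can be pinched there.
- gouge_a: Carving gouge lying at the left beside the rack or tray, about 230 mm long, not part of the job. Origin under it, between handle and blade.
- gouge_b: Carving gouge lying beyond the slip box, about 240 mm long, not part of the job. Origin under it, between handle and blade.
- mallet: Round wooden carver's mallet standing on its head, 230 mm tall, not part of the job. Origin under its centre.
- paste_tin: Round honing paste tin, 72 mm across, 45 mm high, not part of the job. Origin under its centre.
- bench_brush: Bench brush lying beyond the stones, not part of the job. Origin under it.
- blank: Wooden carving blank 110 x 70 x 45 mm, not part of the job. Origin under its centre.
Not all that is in view belongs to the job. What is shaped like the slip_long but red is not meant.

How it is judged:
On the way, in this order (a step that is already met when the one before it is completed fails the run):
1. both slip stones lie in their own recesses, the lid still open (x of slip_long in the frame of recess_long between -0.006 and 0.006 m and y of slip_long in the frame of recess_long between -0.006 and 0.006 m and z of slip_long in the frame of recess_long between -0.004 and 0.004 m and angle between the x axis of slip_long and the x axis of recess_long, either way round below 0.15 rad and angle between the z axis of slip_long and the z axis of recess_long, either way round below 0.12 rad and x of slip_short in the frame of recess_short between -0.006 and 0.006 m and y of slip_short in the frame of recess_short between -0.006 and 0.006 m and z of slip_short in the frame of recess_short between -0.004 and 0.004 m and angle between the x axis of slip_short and the x axis of recess_short, either way round below 0.15 rad and angle between the z axis of slip_short and the z axis of recess_short, either way round below 0.12 rad and value of joint lid above 0.3 rad), for 0.2 s.
2. the lid is shut and pressed down firmly by the fingers (over 4 N) (value of joint lid below 0.03 rad and contact force between the fingers and lid above 4 N), for 0.1 s.
At the end, for the whole second after the job is handed in: Each stone present on its long edge in a slot: upright and in line within 0.2 and 0.12 rad, on the slot floor (centre 49 to 58 mm up), within 20 mm of mid-slot, at rest. Each slip in its own recess: 6 mm of centre, 4 mm of floor, 0.15 rad. Lid within 0.03 rad of shut (angle between the z axis of each of stone0, stone1, stone2, stone3 and the z axis of rack, either way round below 0.2 rad and angle between the y axis of each of stone0, stone1, stone2, stone3 and the y axis of rack, either way round below 0.12 rad and z of stone0 in the frame of rack between 0.049 and 0.058 m and x of stone0 in the frame of rack between -0.12 and 0.12 m and y of stone0 in the frame of rack between -0.02 and 0.02 m and linear speed of each of stone0, stone1, stone2, stone3 below 0.02 m/s and z of stone1 in the frame of rack between 0.049 and 0.058 m and x of stone1 in the frame of rack between -0.12 and 0.12 m and y of stone1 in the frame of rack between -0.02 and 0.02 m and z of stone2 in the frame of rack between 0.049 and 0.058 m and x of stone2 in the frame of rack between -0.12 and 0.12 m and y of stone2 in the frame of rack between -0.02 and 0.02 m and z of stone3 in the frame of rack between 0.049 and 0.058 m and x of stone3 in the frame of rack between -0.12 and 0.12 m and y of stone3 in the frame of rack between -0.02 and 0.02 m and x of slip_long in the frame of recess_long between -0.006 and 0.006 m and y of slip_long in the frame of recess_long between -0.006 and 0.006 m and z of slip_long in the frame of recess_long between -0.004 and 0.004 m and angle between the x axis of slip_long and the x axis of recess_long, either way round below 0.15 rad and angle between the z axis of slip_long and the z axis of recess_long, either way round below 0.12 rad and x of slip_short in the frame of recess_short between -0.006 and 0.006 m and y of slip_short in the frame of recess_short between -0.006 and 0.006 m and z of slip_short in the frame of recess_short between -0.004 and 0.004 m and angle between the x axis of slip_short and the x axis of recess_short, either way round below 0.15 rad and angle between the z axis of slip_short and the z axis of recess_short, either way round below 0.12 rad and value of joint lid below 0.03 rad); the robot touches nothing.
It fails at once if a stone was dropped or rammed into the rack (over 60 N) (contact force between any of stone0, stone1, stone2, stone3 and rack above 60 N).
It fails at once if the flattening stone was moved (over 25 mm) (distance of any of flattener0, flattener1, flattener2 from where it was at the start of the episode above 0.025 m).
It fails at once if another thing on the bench was moved (over 40 mm) (distance of any of gouge_a, gouge_b, mallet, paste_tin, bench_brush, blank from where it was at the start of the episode above 0.04 m).
Of stone0, stone1, stone2, stone3 only 2 to 4 are there at a start; the rules pass over those that are not, and their reading is None.
Of flattener0, flattener1, flattener2 only 1 to 1 are there at a start; the rules pass over those that are not, and their reading is None.
At some moment in a run one of slip_long, slip_short may be knocked a few centimetres aside while the robot is not near it.
It also fails if it takes over 210 s, if anything falls off the work surface, if the arm or the gripper's body presses on something with over 40 N, if the wrist force passes 120 N, or if a joint passes its speed limit or range.

### The arm

A 7-joint arm with a two-finger parallel gripper is mounted at the origin on the work surface. World frame = base frame: x ahead of the robot, y to its left, z up, the work surface at z = 0. Lengths are in m, angles in rad, forces in N, time in s.
With the tool pointing down it reaches from about 0.35 to 0.9 m from the base axis. Payload 19.9 kg.
Tool frame: the origin (TCP) lies between the finger pads; the fingertips stand 19 mm ahead of it and the grasp point (between the pads) is the TCP; z points along the fingers, y is the line along which they close (so a half turn about z gives the same grasp; the last joint's range is limited). The gripper opens to 94 mm and grips with 3 to 60 N. Pads are 16 mm wide; open, the fingers measure 119 mm over their backs; the gripper's body (75 mm by 177 mm) begins 78 mm behind the grasp point.
Start: joints at [-1.179, 0.417, -0.01, 1.614, 0.005, 1.111, -0.053], TCP at [0.262, 0.567, 0.224] pointing down, gripper open.
Joint ranges: [-2.81, 2.81], [-0.39, 2.02], [-1.27, 1.25], [0.06, 2.57], [-1.19, 4.33], [0.19, 2], [-2.82, 2.82]. Speed limits (rad/s): [1.89, 1.89, 2.39, 2.39, 3.01, 3.01, 3.01].

### API

Orientations are given as a 3x3 rotation matrix whose columns are the frame's x, y, z axes.
In Python, from rig import robot gives the robot as it stands. Calls block until the motion is done:
- robot.move_ptp(position, orientation): joint-space move of the TCP to a pose.
- robot.move_linear(position, velocity=0.15, frame=None, threshold=None): straight line of the TCP; frame=None keeps the orientation; velocity is the mean speed in m/s. With threshold (N) it stops when the force on the tool has changed by that much, and returns True; else False.
- robot.goto_joints(angles): joint-space move.
- robot.gripper_to(opening): finger opening in m; the grip force is fixed at half the most; returns when the fingers have stopped.
- robot.pause(seconds).
- robot.ik(position, orientation): joint angles nearest the present ones, or None.
- robot.get_state(): the state.
- robot.grab_frame(name): name is "side" or "top"; returns the picture (420x560x3 uint8, red, green, blue); there is no depth.
- robot.camera_info(name): a dict with "fx", "fy", "cx", "cy" (pixels), "rvec" (rotation vector, rad) and "tvec" (3), from world to camera coordinates, as OpenCV has them. Camera axes: x right, y down, z forward; pixel columns grow to the right and rows downward; lengths in m; the calibration is good to about 2 mm. A picture is of the moment at which its call begins. camera_info takes no time and is no camera call.
A pose or a line that the arm cannot do raises robot.PlanningError and nothing moves.
- robot.sign_off(): hands the job in; it is judged then, once.
The state is a dict: "time": time; "qpos": joint angles; "joint_vel": joint speeds; "effort": joint torques, N m; "ee_pos": TCP position; "tool_rot": TCP orientation; "force": force on the tool from outside, world axes, zero at the start; "moment": the same for the moment, N m; "opening": finger opening in m; "grasp_force": force on a finger pad.
Only numpy, scipy, OpenCV 4.12 (cv2) and the standard library are available. Lean on these libraries where they do the work, as an engineer would, in place of code of your own. Each camera call takes 0.05 s, during which the arm holds its last target. There are 200 camera calls.

## Working session

There is one attempt and no reset: what is moved stays moved. The work goes in short steps, each a Python script; the robot and the scene stay as the last script left them, time stands still between calls to the robot, and variables do not carry over. Pictures are saved under pics/ and viewed, at most 14 in all, crops included, and the job is handed in when it is done.

```bash
ls; mkdir -p pics; python3 - <<'E'
from rig import robot
import cv2,numpy as np
for n in("side","top"):
    f=robot.grab_frame(n); np.save(f"pics/{n}0.npy",f); cv2.imwrite(f"pics/{n}0.png",cv2.resize(f[:,:,::-1],(800,600),interpolation=cv2.INTER_CUBIC))
    c=robot.camera_info(n);R=cv2.Rodrigues(np.array(c["rvec"],float))[0];print(n,c,"pos",-R.T@np.array(c["tvec"]),R[2])
print(robot.get_state())
E
```

```text
pics
side {'fx': 508.92637277711424, 'fy': 508.92637277711424, 'cx': 287.4035786441913, 'cy': 206.03867279761178, 'rvec': array([ 2.37074178, -0.1128162 ,  0.05778092]), 'tvec': array([-0.56870851,  0.07604972,  1.42552751])} pos [ 0.46423149 -0.98709696  1.08234483] [ 0.07478634  0.69133396 -0.71865455]
top {'fx': 507.4945354147293, 'fy': 507.4945354147293, 'cx': 281.1895908289046, 'cy': 207.4190133212885, 'rvec': array([ 2.16425276, -2.1384188 ,  0.14780783]), 'tvec': array([-0.01148853,  0.5597527 ,  1.56971057])} pos [ 0.34160031 -0.00440709  1.63117631] [ 1.35737391e-01 -2.23367665e-04 -9.90744826e-01]
{'time': 0.1, 'qpos': array([-1.17947501,  0.41788503, -0.01029865,  1.61407876,  0.00470953,
        1.1106901 , -0.05301927]), 'joint_vel': array([-0.00024876, -0.00219743, -0.00086781, -0.00229419,  0.00034273,
       -0.0009727 , -0.00146262]), 'effort': array([-7.61190422e-04, -8.52574110e+01,  6.38198722e-01, -4.26697576e+01,
       -4.90039552e-02,  1.65410066e-02,  3.07707217e-05]), 'ee_pos': array([0.2620336 , 0.56708986, 0.22392092]), 'tool_rot': array([[-9.07781340e-01,  4.19443581e-01, -3.49102581e-04],
       [ 4.19443716e-01,  9.07780818e-01, -9.77455658e-04],
       [-9.30788752e-05, -1.03374489e-03, -9.99999461e-01]]), 'force': array([-0.09011413,  0.75338793,  0.31143424]), 'moment': array([-0.00938774,  0.0065957 , -0.00742022]), 'grasp_force': 0.0, 'opening': 0.09420092477550046}
```

View pics/side0.png

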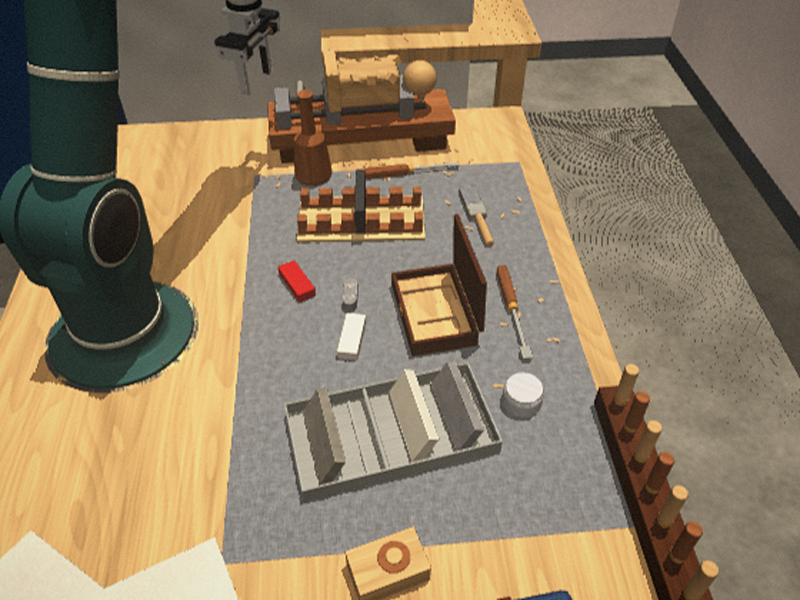

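View pics/top0.png

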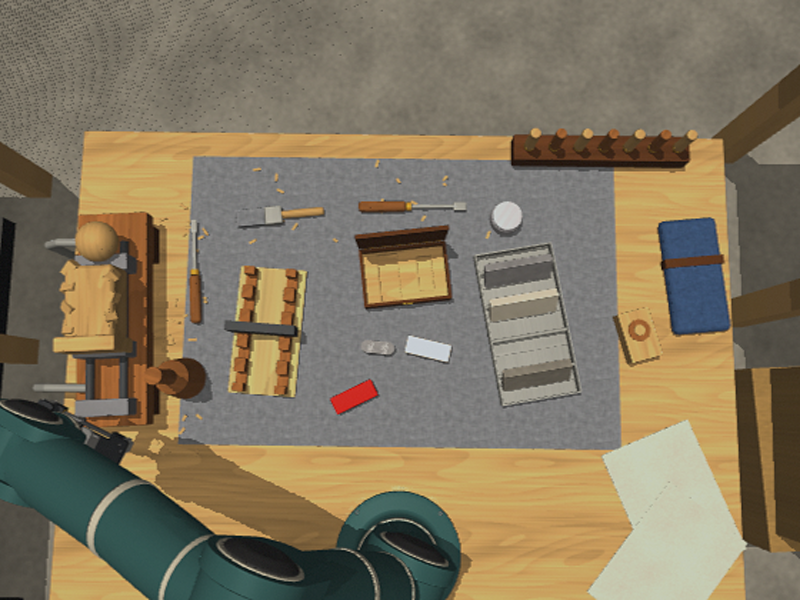

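```bash
python3 - <<'E'
import cv2,numpy as np
def crop(n,x0,x1,y0,y1,s,out,g=20):
    f=np.load(f"pics/{n}0.npy")[y0:y1,x0:x1,::-1]
    f=cv2.resize(f,None,fx=s,fy=s,interpolation=cv2.INTER_CUBIC)
    for x in range(-(-x0//g)*g,x1,g):
        cv2.line(f,((x-x0)*s,0),((x-x0)*s,6),(0,255,0),1);cv2.putText(f,str(x),((x-x0)*s+2,14),0,.4,(0,255,0),1)
    for y in range(-(-y0//g)*g,y1,g):
        cv2.line(f,(0,(y-y0)*s),(6,(y-y0)*s),(0,255,0),1);cv2.putText(f,str(y),(2,(y-y0)*s+12),0,.4,(0,255,0),1)
    cv2.imwrite(f"pics/{out}.png",f)
crop("top",155,315,155,270,5,"c_top1")
crop("top",255,410,165,287,5,"c_top2")
crop("side",200,350,115,255,4,"c_side1")
crop("side",195,355,250,350,5,"c_side2")
E
```

```text
(no output)
```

View pics/c_top1.png

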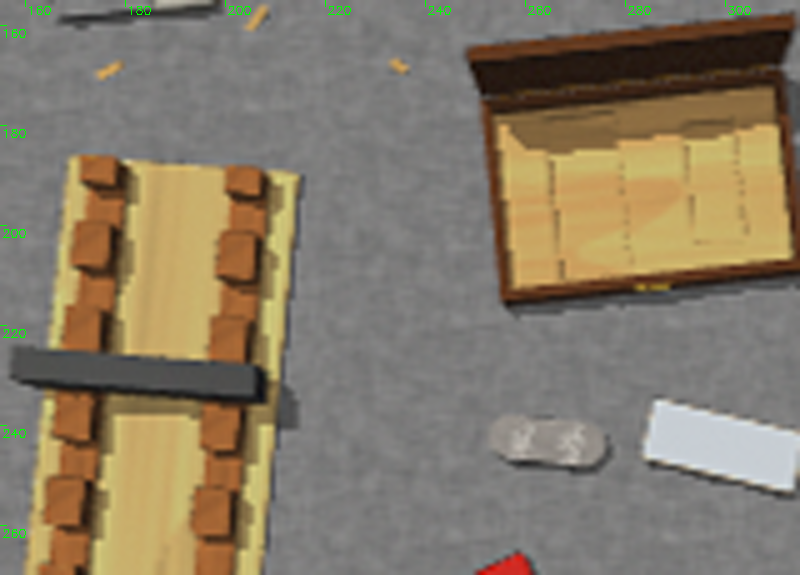

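View pics/c_top2.png

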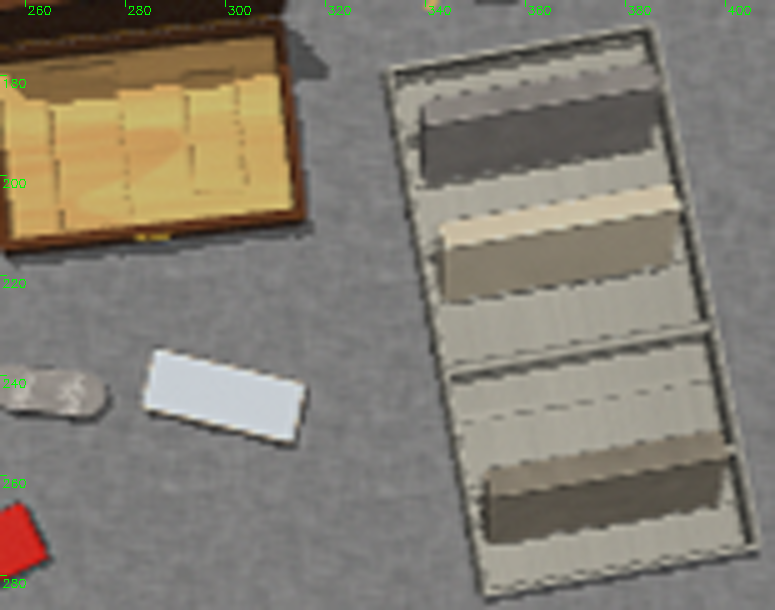

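View pics/c_side1.png

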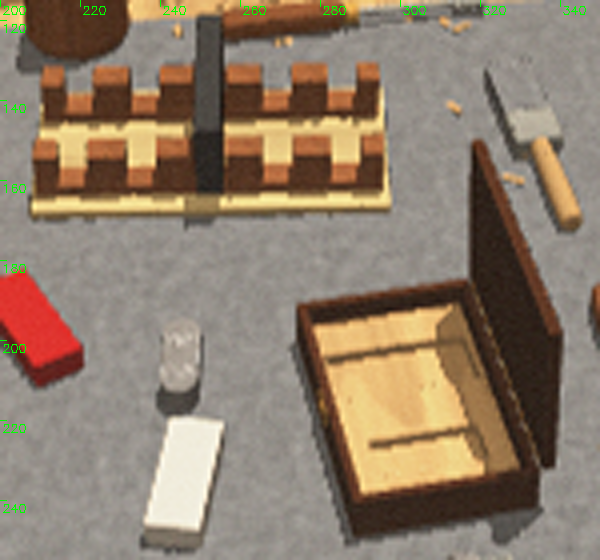

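View pics/c_side2.png

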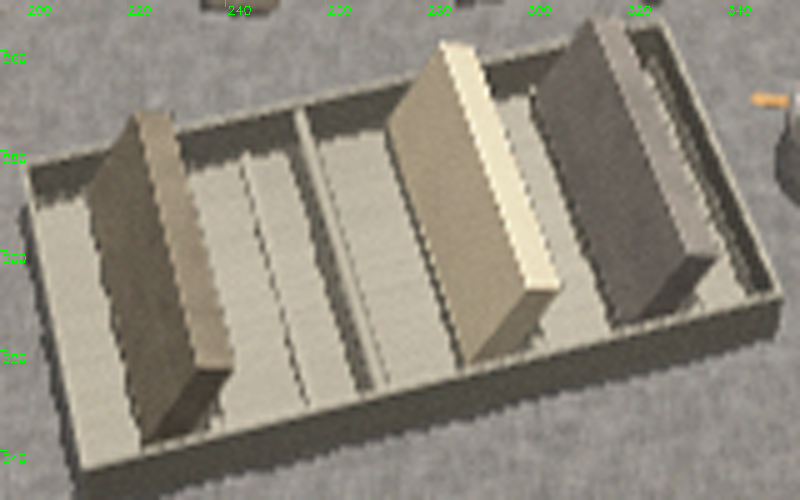

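```bash
cat > vis.py <<'E'
import cv2,numpy as np
from scipy.optimize import minimize,least_squares
from scipy.ndimage import map_coordinates
from rig import robot
CAM={}
for n in("side","top"):
    c=robot.camera_info(n);CAM[n]=(np.array(c["rvec"],float),np.array(c["tvec"],float),np.array([[c["fx"],0,c["cx"]],[0,c["fy"],c["cy"]],[0,0,1.]]))
def proj(n,P): r,t,K=CAM[n]; return cv2.projectPoints(np.asarray(P,float).reshape(-1,3),r,t,K,None)[0][:,0]
def back(n,uv,z):
    r,t,K=CAM[n];R=cv2.Rodrigues(r)[0];d=R.T@np.linalg.inv(K)@np.array([*uv,1.]);o=-R.T@t
    return o+d*(z-o[2])/d[2]
def Rz(a):c,s=np.cos(a),np.sin(a);return np.array([[c,-s,0],[s,c,0],[0,0,1.]])
def Ry(a):c,s=np.cos(a),np.sin(a);return np.array([[c,0,s],[0,1,0],[-s,0,c]])
def pose(p,P): # p=x,y,yaw[,z,lean]
    P=np.asarray(P,float)
    if len(p)>4:P=P@Ry(p[4]).T
    return P@Rz(p[2]).T+np.array([p[0],p[1],p[3] if len(p)>3 else 0])
def fitclicks(clicks,p0): # clicks: (cam,uv,P)
    f=lambda p:np.concatenate([proj(n,pose(p,[P]))[0]-uv for n,uv,P in clicks])
    s=least_squares(f,p0,x_scale=[.1]*len(p0));return s.x,s.fun.reshape(-1,2)
def grads(img,s):
    g=cv2.GaussianBlur(img.astype(np.float32),(0,0),s)
    return [cv2.Sobel(g,-1,1,0)/8,cv2.Sobel(g,-1,0,1)/8]
def refine(imgs,segs,p0,free=None,sig=(2,1),step=.004):
    """imgs {cam:img}; segs {cam:[(A,B)..]} edges to see; returns pose"""
    p0=np.array(p0,float);free=list(range(len(p0))) if free is None else free
    for s in sig:
        G={n:grads(imgs[n],s) for n in segs}
        def cost(d):
            p=p0.copy();p[free]+=d*sc;tot=0;w=0
            for n,S in segs.items():
                for A,B in S:
                    k=np.linspace(.04,.96,40)[:,None]
                    q=proj(n,pose(p,np.array(A)*(1-k)+np.array(B)*k))
                    t=q[-1]-q[0];L=np.hypot(*t);nv=np.array([-t[1],t[0]])/L
                    v=0
                    for ch in range(3):
                        v=v+abs(map_coordinates(G[n][0][:,:,ch],[q[:,1],q[:,0]],order=1)*nv[0]+map_coordinates(G[n][1][:,:,ch],[q[:,1],q[:,0]],order=1)*nv[1])
                    tot-=np.minimum(v,60).sum()*L/40;w+=L
            return tot/w
        sc=np.array([1,1,3,1,3.])[free]*step*s/2
        n_=len(free);sim=np.vstack([np.zeros(n_),np.eye(n_)])-1/(n_+1)
        r=minimize(cost,np.zeros(n_),method="Nelder-Mead",options=dict(initial_simplex=sim,xatol=.01,fatol=1e-3,maxiter=600))
        p0[free]+=r.x*sc
    return p0,r.fun
def rect(x0,x1,y0,y1,z):
    c=[(x0,y0,z),(x1,y0,z),(x1,y1,z),(x0,y1,z)];return [(c[i],c[(i+1)%4]) for i in range(4)]
def draw(imgs,n,items,out,win,s):
    x0,x1,y0,y1=win;f=cv2.resize(np.ascontiguousarray(imgs[n][y0:y1,x0:x1,::-1]),None,fx=s,fy=s,interpolation=cv2.INTER_CUBIC)
    for p,S in items:
        for A,B in S:
            q=(proj(n,pose(p,[A,B]))+.5-[x0,y0])*s
            cv2.line(f,tuple(map(int,q[0])),tuple(map(int,q[1])),(0,255,0),1)
    cv2.imwrite(f"pics/{out}.png",f)
def snap():return {n:robot.grab_frame(n) for n in("side","top")}
# models (m)
TRAY=rect(-.17,.17,-.088,.088,.034)
BOX=rect(-.065,.065,-.098,.098,.038); BOXI=rect(-.058,.058,-.091,.091,.038)
xs=[-.138,-.12,-.096,-.066,-.042,-.012,.012,.042,.066,.096,.12,.138]
RACK=[e for y in(-.046,.046) for i in range(0,12,2) for e in rect(xs[i],xs[i+1],y-.012,y+.012,.05)]
SL=rect(-.05,.05,-.02,.02,.024)
a,b,h=.01,.075,.0325
STONE=rect(-a,a,-b,b,h)+[((-a,-b,h),(-a,-b,-h)),((-a,b,h),(-a,b,-h))]
STONE_S=STONE+[((a,-b,h),(a,-b,-h))]
SS=rect(-.023,.023,-.014,.014,.024)[0::2]+[((sg*(.023+.014*np.cos(t)),.014*np.sin(t),.024),(sg*(.023+.014*np.cos(t+.3)),.014*np.sin(t+.3),.024)) for sg in(1,-1) for t in np.arange(-1.5,1.3,.3)]
E
cat > m1.py <<'E'
from vis import *
I={n:np.load(f"pics/{n}0.npy") for n in("side","top")}
T=lambda x,y:np.array([255+x/5-.5,165+y/5-.5]); U=lambda x,y:np.array([155+x/5-.5,155+y/5-.5])
S1=lambda x,y:np.array([200+x/4-.5,115+y/4-.5]); S2=lambda x,y:np.array([195+x/5-.5,250+y/5-.5])
R={}
def go(name,clicks,p0,segs,free=None):
    p,r=fitclicks(clicks,p0);print(name,"clicks",p.round(4),"res",abs(r).max(0).round(1))
    q,f=refine(I,segs,p,free);print("  both",q.round(4),round(f,1))
    for n in segs:
        k=refine(I,{n:segs[n]},q,free,sig=(1,));print("   ",n,(k[0]-q).round(4))
    R[name]=q.tolist()
t="top";s="side"
go("tray",[(t,T(388,72),(.17,.088,.034)),(t,T(652,27),(.17,-.088,.034)),(t,T(757,548),(-.17,-.088,.034)),(t,T(483,598),(-.17,.088,.034)),(s,S2(22,165),(-.17,.088,.034)),(s,S2(82,470),(-.17,-.088,.034)),(s,S2(782,298),(.17,-.088,.034)),(s,S2(660,18),(.17,.088,.034))],[.5,-.2,0],{t:TRAY,s:TRAY})
go("box",[(t,U(505,302),(-.065,.098,.038)),(t,T(302,218),(-.065,-.098,.038)),(s,S1(299,305),(-.065,.098,.038)),(s,S1(352,508),(-.065,-.098,.038)),(s,S1(537,475),(.065,-.098,.038))],[.5,0,0],{t:BOX[3:]+BOX[0:1]+BOX[2:3]+BOXI[3:],s:BOX[3:]+BOX[0:1]+BOX[2:3]+BOXI[2:]})
go("rack",[(s,S1(32,213),(-.138,-.075,0)),(s,S1(390,208),(.138,-.075,0)),(t,U(230,167),(.138,-.034,.05)),(t,U(263,167),(.138,-.058,.05)),(s,S1(383,135),(.138,-.034,.05)),(s,S1(33,157),(-.138,-.058,.05))],[.4,.3,0],{t:RACK,s:RACK})
go("slong",[(t,T(157,350),(.05,.02,.024)),(t,T(303,382),(.05,-.02,.024)),(t,T(293,440),(-.05,-.02,.024)),(t,T(145,408),(-.05,.02,.024)),(s,S1(172,418),(-.05,.02,.024)),(s,S1(222,424),(.05,.02,.024))] and
 [(t,T(157,350),(-.05,.02,.024)),(t,T(303,382),(.05,.02,.024)),(t,T(293,440),(.05,-.02,.024)),(t,T(145,408),(-.05,-.02,.024))],[.35,-.05,-1.5],{t:SL,s:SL})
p=fitclicks([(t,U(490,438),(-.037,0,.024)),(t,U(608,446),(.037,0,.024))],[.35,.05,-1.5])[0]
go("sshort",[(t,U(490,438),(-.037,0,.024)),(t,U(608,446),(.037,0,.024))],p,{t:SS,s:SS})
ty=R["tray"]
for i,(c1,c2,c3,c4) in enumerate([((487,468),(722,433),(160,110),(230,362)),None or ((440,227),(672,185),(470,43),(560,285)),((425,100),(660,65),(620,18),(715,255))]):
    tt=[(t,T(*c1),(a,b,h)),(t,T(*c2),(a,-b,h)),(s,S2(*c3),(a,b,h)),(s,S2(*c4),(a,-b,h))]
    f=lambda p:np.concatenate([proj(n,pose([p[0],p[1],ty[2],p[2],.48],[P]))[0]-uv for n,uv,P in tt])
    r=least_squares(f,[.4,-.2,.05],x_scale=.1);print("stone",i,r.x.round(4),abs(r.fun).max().round(1))
    p0=[r.x[0],r.x[1],ty[2],r.x[2],.48]
    q,fv=refine(I,{t:STONE,s:STONE_S},p0);print("  both",q.round(4),round(fv,1))
    for n,S in((t,STONE),(s,STONE_S)):print("   ",n,(refine(I,{n:S},q,[0,1],sig=(1,))[0]-q).round(4))
    R[f"st{i}"]=q.tolist()
    loc=np.array(Rz(-ty[2])@[q[0]-ty[0],q[1]-ty[1],0]);print("   in tray",loc.round(4))
import json;json.dump(R,open("m.json","w"))
draw(I,t,[(R["box"],BOX+BOXI),(R["slong"],SL),(R["sshort"],SS),(R["rack"],RACK),(R["tray"],TRAY)]+[(R[f"st{i}"],STONE) for i in range(3)],"d_top",(150,410,150,290),3)
draw(I,s,[(R["box"],BOX+BOXI),(R["slong"],SL),(R["sshort"],SS),(R["rack"],RACK),(R["tray"],TRAY)]+[(R[f"st{i}"],STONE_S) for i in range(3)],"d_side",(190,360,115,350),3)
i1=cv2.imread("pics/d_side.png");i1=cv2.resize(i1,None,fx=600/i1.shape[0],fy=600/i1.shape[0]);cv2.imwrite("pics/d_side.png",i1)
E
python3 m1.py
```

```text
tray clicks [ 0.5071 -0.2795  0.1808] res [1.4 1.3]
  both [ 0.5078 -0.2811  0.1811] -43.9
    top [-0.0022 -0.0008 -0.0003]
    side [0.0002 0.0006 0.0005]
box clicks [ 0.6131 -0.0087  0.1165] res [1.5 0.7]
  both [ 0.6149 -0.0035  0.1244] -49.9
    top [-0.0002 -0.0002 -0.0016]
    side [0.0021 0.0021 0.0136]
rack clicks [ 0.4873  0.3027 -0.0958] res [1.9 2.6]
  both [ 0.485   0.2981 -0.0607] -37.8
    top [-0.001  -0.0008 -0.0016]
    side [ 0.0017  0.0031 -0.0015]
slong clicks [ 0.4473 -0.0638 -1.7701] res [1.  0.5]
  both [ 0.448  -0.062  -1.7741] -59.2
    top [-0.001  -0.0005 -0.0275]
    side [0.0017 0.003  0.0092]
sshort clicks [ 0.4478  0.0474 -1.6264] res [0.1 0. ]
  both [ 0.4499  0.0508 -1.6755] -30.1
    top [-0.0002 -0.0008  0.0101]
    side [0.0007 0.0041 0.0157]
stone 0 [ 0.3896 -0.2995  0.0463] 0.7
  both [ 0.3922 -0.2968  0.1802  0.0379  0.4887] -36.7
    top [-0.0023  0.0003  0.      0.      0.    ]
    side [0.0008 0.0002 0.     0.     0.    ]
   in tray [-0.1165  0.0054  0.    ]
stone 1 [ 0.5432 -0.2716  0.0448] 1.0
  both [ 0.5472 -0.2712  0.1842  0.0409  0.3989] -41.2
    top [-0.002   0.0001  0.      0.      0.    ]
    side [ 0.0003 -0.0002  0.      0.      0.    ]
   in tray [0.0406 0.0025 0.    ]
stone 2 [ 0.6196 -0.2637  0.0469] 0.9
  both [ 0.6376 -0.2412  0.1843  0.0401 -0.0037] -34.2
    top [ 0.0018 -0.0013  0.      0.      0.    ]
    side [-0.0011  0.      0.      0.      0.    ]
   in tray [0.1349 0.0158 0.    ]
```

```bash
cat > m2.py <<'E'
from vis import *
import json
R=json.load(open("m.json"));I={n:np.load(f"pics/{n}0.npy") for n in("side","top")};t,s="top","side";ty=R["tray"]
for i,(x,y) in enumerate([(.391,-.298),(.545,-.272),(.6215,-.262)]):
    q,fv=refine(I,{t:STONE,s:STONE_S},[x,y,ty[2],.041,.48],[0,1,3],sig=(1.5,1))
    loc=Rz(-ty[2])@[q[0]-ty[0],q[1]-ty[1],0];print(i,q.round(4),round(fv,1),loc.round(4));R[f"st{i}"]=q.tolist()
    for n,S in((t,STONE),(s,STONE_S)):print("   ",n,(refine(I,{n:S},q,[0,1],sig=(1,))[0]-q).round(4))
# recess search: slide along box y; edges at z=.02 (top) 
b=R["box"];G=I["top"]
def ln(y,x0=-.04,x1=.01,z=.02):return [((x0,y,z),(x1,y,z))]
for n in(t,s):
    bb=np.array(b)
    Gx=grads(I[n],.7);out=[]
    for y in np.arange(-.085,.086,.001):
        k=np.linspace(0,1,40)[:,None];q=proj(n,pose(bb,np.array((-.04,y,.02))*(1-k)+np.array((.01,y,.02))*k))
        d=q[-1]-q[0];nv=np.array([-d[1],d[0]])/np.hypot(*d)
        out.append(sum((map_coordinates(I[n][:,:,c].astype(float),[q[:,1],q[:,0]],order=1)).mean() for c in range(3))/3)
    out=np.array(out);ys=np.arange(-.085,.086,.001);m=[(int(round(1000*ys[i])),int(out[i])) for i in range(2,len(ys)-2) if out[i]==out[i-2:i+3].min() and out[i]<np.median(out)-4]
    print(n,"dark minima y(mm)",m,"median",np.median(out).round())
json.dump(R,open("m.json","w"))
its=[(R["box"],BOX+BOXI),(R["slong"],SL),(R["sshort"],SS),(R["rack"],RACK),(R["tray"],TRAY)]
draw(I,t,its+[(R[f"st{i}"],STONE) for i in range(3)],"d_top",(150,410,150,290),3)
draw(I,s,its+[(R[f"st{i}"],STONE_S) for i in range(3)],"d_side",(190,360,115,350),3)
i1=cv2.imread("pics/d_side.png");i2=cv2.imread("pics/d_top.png")
i1=cv2.resize(i1,(434,600));cv2.imwrite("pics/d_side.png",i1)
E
python3 m2.py
```

```text
0 [ 0.3924 -0.2967  0.1811  0.0381  0.48  ] -36.7 [-0.1163  0.0053  0.    ]
    top [-0.0023  0.0003  0.      0.      0.    ]
    side [0.0008 0.0004 0.     0.     0.    ]
1 [ 0.5451 -0.2722  0.1811  0.0401  0.48  ] -40.4 [0.0383 0.002  0.    ]
    top [-0.0024  0.0008  0.      0.      0.    ]
    side [0.0012 0.0003 0.     0.     0.    ]
2 [ 0.6265 -0.2562  0.1811  0.0364  0.48  ] -30.1 [0.1212 0.0031 0.    ]
    top [0.0075 0.0001 0.     0.     0.    ]
    side [-0.001   0.0007  0.      0.      0.    ]
top dark minima y(mm) [(-69, 146), (-36, 145), (7, 146), (52, 131)] median 155.0
side dark minima y(mm) [(-36, 92), (52, 82)] median 184.0
```

View pics/d_top.png

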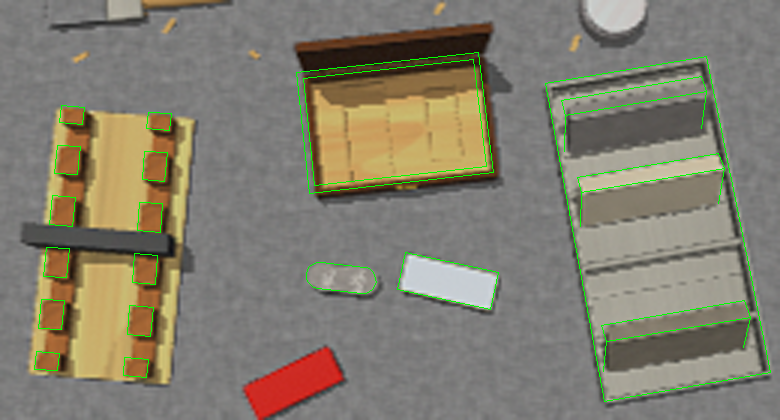

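View pics/d_side.png

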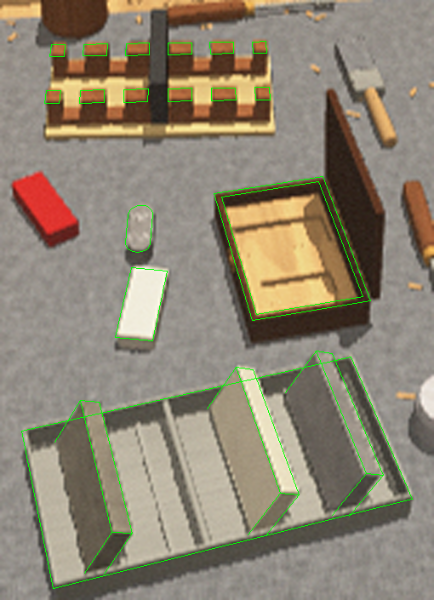

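```bash
cat > m3.py <<'E'
from vis import *
import json
R=json.load(open("m.json"));I={n:np.load(f"pics/{n}0.npy") for n in("side","top")};t,s="top","side"
O0=rect(-.065,.065,-.098,.098,0);I2=rect(-.058,.058,-.091,.091,.02)
seg={t:[BOXI[3],O0[3],BOX[0],BOX[2],I2[0],I2[2]],s:[BOXI[0],O0[0],BOX[2],I2[2],BOXI[3]]}
q,f=refine(I,seg,[.611,-.005,.118]);print(q.round(4),f)
for n in seg:
    k=refine(I,{n:seg[n]},q)[0];print(n,(k-q).round(4))
R["box"]=q.tolist()
for n in(t,s):
    p=refine(I,{n:seg[n]},q)[0]
    ys=np.arange(-.085,.086,.001);out=[]
    for y in ys:
        k=np.linspace(0,1,40)[:,None];z=.02
        uv=proj(n,pose(p,np.array((-.04,y,z))*(1-k)+np.array((.01,y,z))*k))
        out.append(np.mean([map_coordinates(I[n][:,:,c].astype(float),[uv[:,1],uv[:,0]],order=1).mean() for c in range(3)]))
    out=np.array(out);print(n,[(int(round(1000*ys[i])),int(out[i])) for i in range(2,len(ys)-2) if out[i]==out[i-2:i+3].min() and out[i]<np.median(out)-4])
ty=R["tray"];R["st2"]=[*(Rz(ty[2])@[.1163,.003,0]+[ty[0],ty[1],0])[:2],ty[2],.039,.48];print("st2",np.round(R["st2"],4))
json.dump(R,open("m.json","w"))
draw(I,t,[(q,BOX+BOXI+I2+O0)],"e1",(245,325,155,222),5);draw(I,s,[(q,BOX+BOXI+I2+O0)],"e2",(265,345,140,260),5)
a1=cv2.imread("pics/e1.png");a2=cv2.imread("pics/e2.png");o=np.zeros((600,800,3),np.uint8);o[:a1.shape[0],:400]=a1;o[:,400:]=a2;cv2.imwrite("pics/e.png",o)
E
python3 m3.py
```

```text
[ 0.6103 -0.0105  0.1219] -54.595919792870816
top [-0.0014 -0.0005  0.0032]
side [ 0.0025  0.005  -0.0119]
top [(-63, 147), (-29, 147), (13, 146), (58, 132)]
side [(-34, 96), (54, 82)]
st2 [ 0.6216 -0.2572  0.1811  0.039   0.48  ]
```

View pics/e.png

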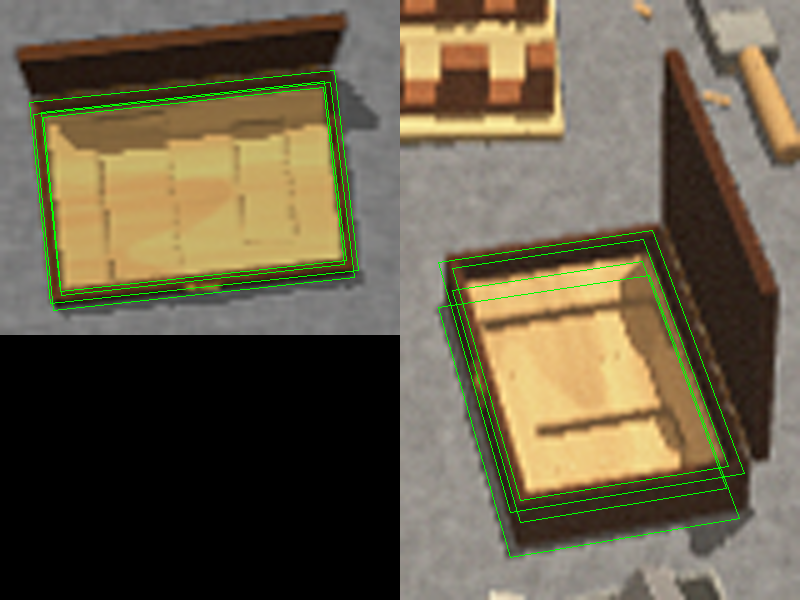

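```bash
cat > mv.py <<'E'
from vis import *
import json
def M():return json.load(open("m.json"))
def frame(ydir,zdir=(0,0,-1)):
    z=np.array(zdir,float);z/=np.linalg.norm(z);y=np.array(ydir,float);y-=z*(y@z);y/=np.linalg.norm(y)
    return np.column_stack([np.cross(y,z),y,z])
LIM=np.array([[-2.81,2.81],[-.39,2.02],[-1.27,1.25],[.06,2.57],[-1.19,4.33],[.19,2],[-2.82,2.82]])
def best(p,ydir,zdir=(0,0,-1),extra=()):
    """of the two half-turn grasps take the one best inside the joint ranges"""
    c=[]
    for s in(1,-1):
        R=frame(s*np.array(ydir,float),zdir);m=9
        for q in [p,*extra]:
            j=robot.ik(q,R);m=-9 if j is None else min(m,(np.minimum(j-LIM[:,0],LIM[:,1]-j)).min())
        c.append((min(m,.25)-.02*(0 if j is None else abs(np.array(j)-robot.get_state()["qpos"]).max()),R,m))
    c.sort(key=lambda e:-e[0]);return c[0][1],c[0][2]
def st():s=robot.get_state();return np.array(s["ee_pos"]),np.array(s["force"]),s["opening"],s["grasp_force"],s["time"]
def up(z,v=.2):p=st()[0];robot.move_linear([p[0],p[1],z],velocity=v)
def show(msg=""):
    p,f,o,g,t=st();print(msg,"p",p.round(4),"F",f.round(1),"open",round(o,4),"grip",round(g,1),"t",round(t,1))
E
python3 - <<'E'
from mv import *
R=M()
print("mallet base",back("side",(219,124),0),back("top",(128,265),.115),"tin",back("top",(355,151),.045))
for n in("slong","sshort"):
    x,y,w=R[n];print(n,best([x,y,.035],[-np.sin(w),np.cos(w),0],extra=[[x,y,.3]])[1])
x,y,w=R["box"];print("box",best([x,y,.04],[-np.sin(w),np.cos(w),0],extra=[[x,y,.3]])[1], best([x+.12,y,.2],[0,1,0])[1],best([x+.12,y,.2],[1,0,0])[1])
for i in range(3):
    x,y,w,z,l=R[f"st{i}"];Q=Rz(w)@Ry(l);p=np.array([x,y,z])+Q@[0,0,.0215];print(i,best(p,Q[:,0],-Q[:,2],extra=[p+.12*Q[:,2]])[1])
x,y,w=R["rack"]
for sx in(-.108,-.054,.054,.108):
    p=Rz(w)@[sx,0,0]+[x,y,.074];print(sx,p.round(3),best(p,Rz(w)[:,0],extra=[p+[0,0,.25]])[1])
E
```

```text
mallet base [0.37780038 0.47316157 0.        ] [0.37134205 0.44778633 0.115     ] tin [ 0.7442486  -0.23909583  0.045     ]
slong 0.3867360524324961
sshort 0.3847756465128214
box 0.5213037006098973 0.5142537064915228 0.6027668934913837
0 0.3961271872536467
1 0.43057343179788377
2 0.289687823316199
-0.108 [0.377 0.305 0.074] 0.4636568176025258
-0.054 [0.431 0.301 0.074] 0.5324242525895688
0.054 [0.539 0.295 0.074] 0.6318173009461847
0.108 [0.593 0.292 0.074] 0.6617861150901945
```

```bash
cat > g1.py <<'E'
from mv import *
R=M();up(.36)
x,y,w=R["slong"];Q,m=best([x,y,.2],[-np.sin(w),np.cos(w),0])
robot.move_ptp([x,y,.2],Q);robot.gripper_to(.07)
robot.move_linear([x,y,.06],velocity=.2)
print(robot.move_linear([x,y,.033],velocity=.04,threshold=6));show()
robot.gripper_to(.03);show("gripped")
robot.move_linear([x,y,.20],velocity=.15);show("lifted")
I=snap();[np.save(f"pics/{n}1.npy",I[n]) for n in I]
draw(I,"top",[],"f1",(225,365,160,300),4);draw(I,"side",[],"f2",(180,320,115,255),4)
a=cv2.imread("pics/f1.png")[:,:400*2];b=cv2.imread("pics/f2.png");o=np.hstack([cv2.resize(a,(400,400)),cv2.resize(b,(400,400))]);cv2.imwrite("pics/f.png",o)
E
python3 g1.py
```

```text
False
 p [ 0.448  -0.0621  0.0331] F [ 0.4 -0.3  0.4] open 0.0699 grip 0.0 t 5.6
gripped p [ 0.4478 -0.062   0.033 ] F [-1.1  0.5  3.6] open 0.0393 grip 30.0 t 6.2
lifted p [ 0.4476 -0.062   0.1993] F [ 0.4 -0.1 -2. ] open 0.0395 grip 30.0 t 7.4
```

View pics/f.png

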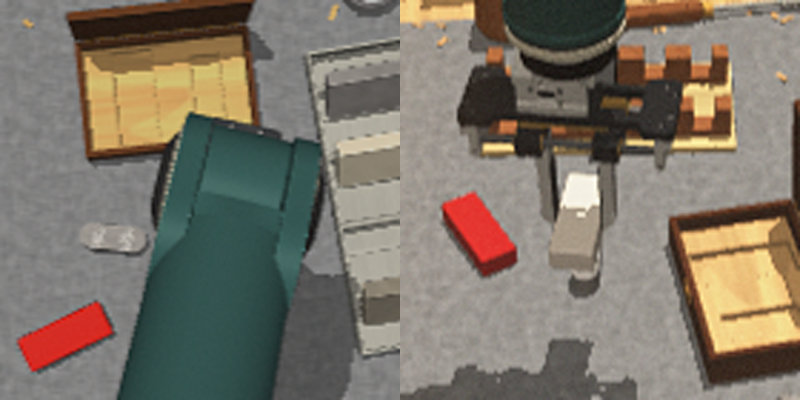

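```bash
cat > g2.py <<'E'
from mv import *
R=M();b=[.611,-.008,.118]
c=Rz(b[2])@[0,.0355,0]+[b[0],b[1],0]
Q,m=best([c[0],c[1],.2],Rz(b[2])[:,1])
p=st()[0];robot.move_linear([p[0],p[1],.24],velocity=.2)
robot.move_ptp([c[0],c[1],.24],Q);robot.move_linear([c[0],c[1],.16],velocity=.15);show()
I=snap();[np.save(f"pics/{n}2.npy",I[n]) for n in I];np.save("pics/pose2.npy",np.r_[st()[0],robot.get_state()["tool_rot"].ravel()])
draw(I,"top",[],"h1",(225,345,150,250),4);draw(I,"side",[],"h2",(230,350,110,260),4)
o=np.zeros((600,800,3),np.uint8);a=cv2.imread("pics/h1.png");d=cv2.resize(cv2.imread("pics/h2.png"),(480,600))[:,:400];o[:333,:400]=cv2.resize(a,(400,333));o[:,400:]=d;cv2.imwrite("pics/h.png",o)
# recess ends in box frame, by camera
for n,bb,pts in(("side",[.6128,-.0055,.1219],{"L":(200+328/4,115+358/4),"S":(200+370/4,115+443/4)}),("top",[.6089,-.011,.125],{"Lcorner":(245+112/5,155+278/5),"Scorner":(245+245/5,155+243/5),"Scorner2":(245+292/5,155+236/5)})):
    for k,uv in pts.items():
        w=back(n,np.array(uv)-.5,.012 if n=="side" else .02);print(n,k,(Rz(-bb[2])@(w-[bb[0],bb[1],0])).round(4))
E
python3 g2.py
```

```text
p [0.6072 0.027  0.1609] F [ 0.3 -0.4 -1.1] open 0.0396 grip 30.0 t 9.7
side L [-0.0462  0.064   0.012 ]
side S [-0.0349 -0.0242  0.012 ]
top Lcorner [-0.0489  0.0584  0.02  ]
top Scorner [-0.036  -0.0288  0.02  ]
top Scorner2 [-0.0349 -0.0593  0.02  ]
```

View pics/h.png

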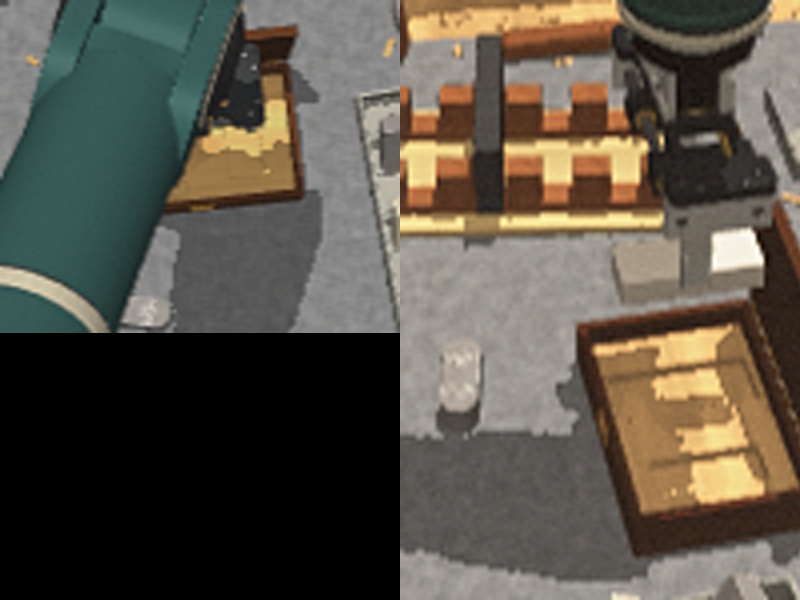

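```bash
cat > cal.py <<'E'
from mv import *
R0=M()
# image 1 pose: orientation from slip yaw
x,y,w=R0["slong"]
d2=np.load("pics/pose2.npy");T2=(d2[:3],d2[3:].reshape(3,3))
p1=np.array([.4476,-.062,.1993])
# tool x axis sign at pose 1: recompute as chosen then (tool_rot not stored): both signs tried
yd=np.array([-np.sin(w),np.cos(w),0])
I1=np.load("pics/side1.npy");I2=np.load("pics/side2.npy")
def W(T,P):return np.asarray(P)@T[1].T+T[0]
def edges(T,img,e):
    X=T[1]; lx=.05
    s=1 if ((X[:,0]@[0,-1,0])>0) else -1  # which tool-x end is nearer the camera
    c=-1 if (X[:,1]@[0,1,0])>0 else 1     # near side (towards -y)
    if img==1:
        a=s*lx+e;m=s*.014+e
        return [((a,-.02,.033),(a,.02,.033)),((a,-.02,.009),(a,.02,.009)),((a,-.02,.009),(a,-.02,.033)),((a,.02,.009),(a,.02,.033)),((a,-.02,.009),(m,-.02,.009)),((a,.02,.009),(m,.02,.009))]
    n=c*.02
    E=[]
    for k in(1,-1):
        a=k*lx+e;m=k*.016+e
        E+=[((a,n,.033),(m,n,.033)),((a,n,.009),(m,n,.009)),((a,n,.009),(a,n,.033)),((a,-n,.009),(a,n,.009))]
    return E
def run(sg):
    T1=(p1,frame(sg*yd))
    best_=None
    for s in(2,1):
        G=[grads(I1,s),grads(I2,s)]
        def cost(v):
            tot=w=0
            for T,k in((T1,1),(T2,2)):
                for A,B in edges(T,k,v[2]/300):
                    kk=np.linspace(.06,.94,25)[:,None];q=proj("side",W(T,np.array(A)*(1-kk)+np.array(B)*kk))+v[:2]
                    t=q[-1]-q[0];L=np.hypot(*t);nv=np.array([-t[1],t[0]])/L
                    g=sum(abs(map_coordinates(G[k-1][0][:,:,c],[q[:,1],q[:,0]],order=1)*nv[0]+map_coordinates(G[k-1][1][:,:,c],[q[:,1],q[:,0]],order=1)*nv[1]) for c in range(3))
                    tot-=np.minimum(g,60).sum()*L/25;w+=L
            return tot/w
        x0=[np.zeros(3)] if best_ is None else [best_.x]
        if best_ is None:x0=[np.array([a,b,c]) for a in(-1.5,0,1.5) for b in(-1.5,0,1.5) for c in(-1,1)]
        best_=min((minimize(cost,z,method="Nelder-Mead",options=dict(initial_simplex=np.vstack([z,z+np.eye(3)*.7]))) for z in x0),key=lambda r:r.fun)
    return best_
for sg in(1,-1):
    r=run(sg);print(sg,"du,dv",r.x[:2].round(2),"e mm",(r.x[2]/.3).round(1),r.fun.round(1),"toolx2",T2[1][:,0].round(2),"toolx1",frame(sg*yd)[:,0].round(2))
E
python3 cal.py
```

```text
1 du,dv [-0.06  0.91] e mm 1.3 -35.8 toolx2 [0.99 0.12 0.  ] toolx1 [0.2  0.98 0.  ]
-1 du,dv [0.45 0.88] e mm -1.5 -36.6 toolx2 [0.99 0.12 0.  ] toolx1 [-0.2  -0.98 -0.  ]
```

```bash
cat >> cal.py <<'E'
def ov(img,T,k,v,win,s):
    x0,x1,y0,y1=win;f=cv2.resize(np.ascontiguousarray(img[y0:y1,x0:x1,::-1]),None,fx=s,fy=s,interpolation=cv2.INTER_CUBIC)
    for A,B in edges(T,k,v[2]):
        q=(proj("side",W(T,[A,B]))+v[:2]+.5-[x0,y0])*s
        cv2.line(f,tuple(map(int,q[0])),tuple(map(int,q[1])),(0,255,0),1)
    return f
T1=(p1,frame(yd))
a=[ov(I1,T1,1,v,(225,275,150,190),8) for v in((-.06,.91,.0013),(0,0,.0013))]
b=[ov(I2,T2,2,v,(278,328,150,190),8) for v in((-.06,.91,.0013),(0,0,.0013))]
o=np.vstack([np.hstack(a),np.hstack(b)]);cv2.imwrite("pics/k.png",cv2.resize(o,(750,600)))
E
python3 cal.py >/dev/null
```

```text
(no output)
```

View pics/k.png

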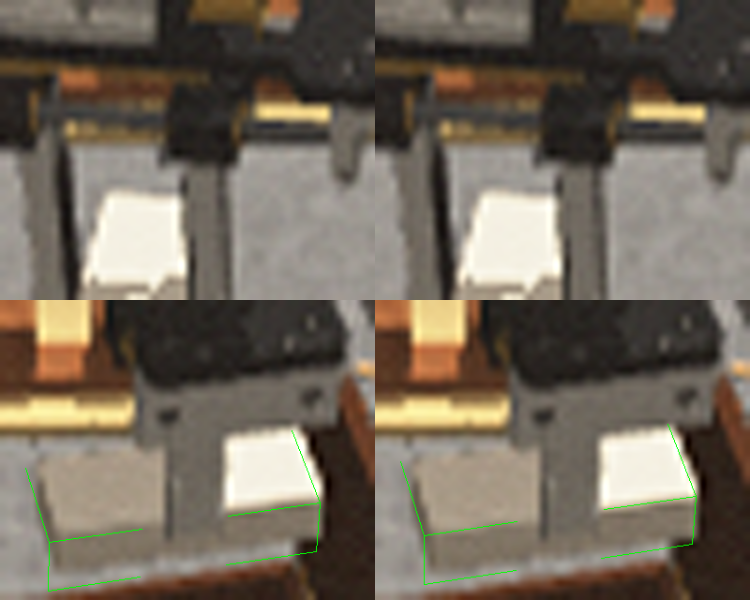

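```bash
cat > cal2.py <<'E'
exec(open("cal.py").read().split("for sg in(1,-1):\n    r=run")[0])
T1=(p1,frame(yd))
def pit(P,a):return np.asarray(P)@Ry(a).T
r=None
for s in(2,1):
    G=[grads(I1,s),grads(I2,s)]
    def cost(v):
        tot=w=0
        for T,k in((T1,1),(T2,2)):
            for A,B in edges(T,k,v[2]/300):
                kk=np.linspace(.06,.94,25)[:,None];q=proj("side",W(T,pit(np.array(A)*(1-kk)+np.array(B)*kk,v[3]/20)))+v[:2]
                t=q[-1]-q[0];L=np.hypot(*t);nv=np.array([-t[1],t[0]])/L
                g=sum(abs(map_coordinates(G[k-1][0][:,:,c],[q[:,1],q[:,0]],order=1)*nv[0]+map_coordinates(G[k-1][1][:,:,c],[q[:,1],q[:,0]],order=1)*nv[1]) for c in range(3))
                tot-=np.minimum(g,60).sum()*L/25;w+=L
        return tot/w
    x0=[r.x] if r is not None else [np.array([a,b,c,d]) for a in(-1,1) for b in(-1.5,0,1.) for c in(0,1) for d in (-1,0,1)]
    r=min((minimize(cost,z,method="Nelder-Mead",options=dict(initial_simplex=np.vstack([z,z+np.eye(4)*.7]))) for z in x0),key=lambda r:r.fun)
v=r.x;print("du dv",v[:2].round(2),"e mm",(v[2]/.3).round(1),"pitch",(v[3]/20).round(3),r.fun)
def ov(img,T,k,win,s):
    x0,x1,y0,y1=win;f=cv2.resize(np.ascontiguousarray(img[y0:y1,x0:x1,::-1]),None,fx=s,fy=s,interpolation=cv2.INTER_CUBIC)
    for A,B in edges(T,k,v[2]/300):
        q=(proj("side",W(T,pit([A,B],v[3]/20)))+v[:2]+.5-[x0,y0])*s
        cv2.line(f,tuple(map(int,q[0])),tuple(map(int,q[1])),(0,255,0),1)
    return f
cv2.imwrite("pics/k2.png",np.hstack([ov(I1,T1,1,(225,275,170,220),8),ov(I2,T2,2,(278,328,145,195),8)]))
E
python3 cal2.py
```

```text
du dv [0.01 0.87] e mm 1.0 pitch -0.014 -35.96799403135076
```

View pics/k2.png

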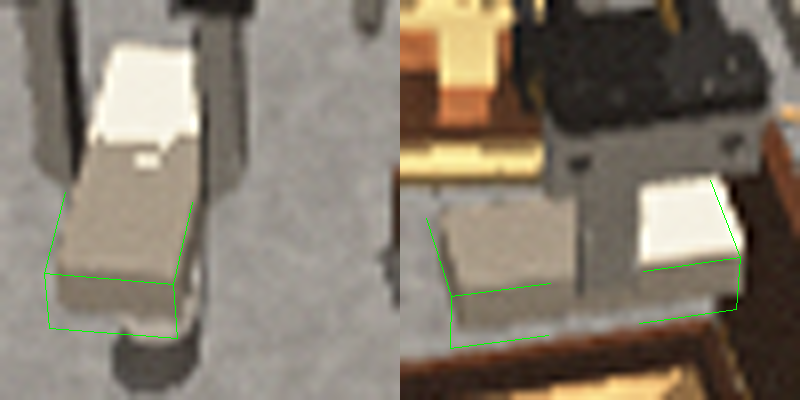

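```bash
cat > place.py <<'E'
from mv import *
def insert(c,ax,ay,zc,zdone,v=.04,th=5,step=.0025,lift=.004,nmax=14,zmin=None):
    """lower at c; where it lands high (z>zdone) lift and try round about. ax,ay unit vectors; zc start z"""
    offs=sorted([(i,j) for i in range(-2,3) for j in range(-2,3)],key=lambda o:(o[0]**2+o[1]**2,o))[:nmax]
    zmin=zdone-.004 if zmin is None else zmin
    c=np.array(c[:2]);zs=zc
    for i,j in offs:
        q=c+(i*ax[:2]+j*ay[:2])*step
        robot.move_linear([*q,zs],velocity=.05)
        hit=robot.move_linear([*q,zmin],velocity=v,threshold=th)
        z=st()[0][2];F=st()[1]
        print((i,j),hit,"z",round(z,4),"F",F.round(1))
        if z<zdone:return q,z
        zs=z+lift
    return None,z
E
python3 - <<'E'
from place import *
b=.118;B=Rz(b);p=st()[0]
robot.move_linear([.608,.027,.062],velocity=.15);show()
q,z=insert([.608,.027],B[:,0],B[:,1],.062,.047,zmin=.0425)
show(str(q))
E
```

```text
p [0.6085 0.0268 0.0629] F [-0.3  0.  -1.2] open 0.0395 grip 30.0 t 10.6
(0, 0) True z 0.0427 F [0.9 1.4 3.2]
[0.608 0.027] p [0.6077 0.0271 0.0427] F [0.9 1.4 3.2] open 0.0397 grip 30.0 t 11.3
```

```bash
cat > s2.py <<'E'
from mv import *
robot.gripper_to(.056);show("released");up(.24)
R=M();x,y,w=R["sshort"]
I=snap()
for n in("side","top"):
    d=I[n].astype(int)-np.load(f"pics/{n}0.npy").astype(int)
    uv=proj(n,[[x,y,.024]])[0].astype(int);u,v=uv
    print(n,"change near short slip",abs(d[v-10:v+11,u-14:u+15]).mean().round(1))
    uv=proj(n,[[.448,-.06,0]])[0].astype(int)
print("side refit",refine({"side":I["side"]},{"side":SS},[x,y+.002,w],sig=(1,)))
np.save("pics/side3.npy",I["side"])
E
python3 s2.py
```

```text
released p [0.6073 0.0271 0.0428] F [-0.3  0.   0.4] open 0.0558 grip 0.0 t 11.8
side change near short slip 4.7
top change near short slip 45.7
side refit (array([ 0.45059047,  0.05447752, -1.66480362]), np.float64(-30.315115745251603))
```

```bash
cat > s3.py <<'E'
from place import *
x,y,w=.450,.0515,-1.667
Q,m=best([x,y,.2],[-np.sin(w),np.cos(w),0])
robot.move_ptp([x,y,.15],Q);robot.gripper_to(.06)
robot.move_linear([x,y,.06],velocity=.2)
print(robot.move_linear([x,y,.033],velocity=.04,threshold=6))
robot.gripper_to(.018);show("gripped");up(.24)
B=Rz(.122);c=np.array([.6177,-.0538]);Q,m=best([*c,.2],B[:,1])
robot.move_ptp([*c,.24],Q);show("over")
robot.move_linear([*c,.062],velocity=.15)
q,z=insert(c,B[:,0],B[:,1],.062,.047,zmin=.0425);show(str(q))
E
python3 s3.py
```

```text
False
gripped p [0.45   0.0516 0.033 ] F [-1.3 -0.5  2.8] open 0.0277 grip 30.0 t 16.4
over p [ 0.6169 -0.0534  0.2392] F [ 0.1 -0.3 -0.8] open 0.0274 grip 30.0 t 18.4
(0, 0) True z 0.0428 F [-0.3  0.1  4.4]
[ 0.6177 -0.0538] p [ 0.6174 -0.0537  0.0428] F [-0.3  0.1  4.4] open 0.0279 grip 30.0 t 20.5
```

```bash
cat > lid.py <<'E'
from place import *
robot.gripper_to(.046);show("released");up(.27)
I=snap();[np.save(f"pics/{n}4.npy",I[n]) for n in I]
side={"side":I["side"]}
k=[refine(side,{"side":SL},[.609,.029,.122,.010],[0,1,2],sig=(1.5,1)),refine(side,{"side":SS},[.6185,-.051,.122,.010],[0,1,2],sig=(1.5,1))]
print("slips seen side",k)
for p in([.608,.027,.034],[.6177,-.0538,.034]):
    u,v=proj("side",[p])[0].round().astype(int);print(I["side"][v-1:v+2,u-1:u+2].mean((0,1)).round())
robot.gripper_to(0)
w=.122;B=Rz(w);box=np.array([.612,-.0075,0]);H=box+B@[.065,0,.038]
Q,m=best([*(box+B@[.13,0,0])[:2],.2],B[:,1])
W=lambda bx,z:(box+B@[bx,0,0])[:2].tolist()+[z]
p=W(.13,.27);robot.move_ptp(p,Q)
robot.move_linear(W(.13,.155),velocity=.15,threshold=10);show("behind lid")
a,t,r=.010,.010,.112
for th in np.r_[np.linspace(1.5,.1,10),.0]:
    u=np.array([-np.cos(th),np.sin(th)]);n=np.array([np.sin(th),np.cos(th)])
    c=r*u+t*n+a*np.sin(th)*n
    robot.move_linear(W(.065+c[0],.038+c[1]+.019+.002),velocity=.12,threshold=30)
    print(round(th,2),st()[0].round(3),st()[1].round(1))
q=st()[0];print(robot.move_linear([q[0],q[1],.045],velocity=.03,threshold=15));robot.pause(.4);show("pressed")
E
python3 lid.py
```

```text
released p [ 0.6171 -0.0535  0.0428] F [ 1.5 -0.3  0.3] open 0.0464 grip 0.0 t 21.0
slips seen side [(array([0.61015461, 0.02784467, 0.10812567, 0.01      ]), np.float64(-53.269518068748255)), (array([ 0.61816481, -0.05106603,  0.09260189,  0.01      ]), np.float64(-45.855818063698095))]
[245. 241. 227.]
[177. 167. 154.]
behind lid p [0.7415 0.0081 0.1562] F [ 0.2 -0.1  0.2] open 0.0007 grip 0.0 t 24.7
1.5 [0.689 0.002 0.172] [-0.2  1.  -0.2]
1.34 [ 0.671 -0.     0.173] [-0.3  0.5  0.1]
1.19 [ 0.653 -0.002  0.17 ] [ 0.6 -0.3 -0.1]
1.03 [ 0.636 -0.004  0.165] [ 0.5  0.2 -0.3]
0.88 [ 0.619 -0.006  0.157] [-0.2  0.9 -0.4]
0.72 [ 0.604 -0.008  0.146] [ 0.3 -0.4  1.2]
0.57 [ 0.591 -0.01   0.132] [0.5 0.6 0.6]
0.41 [ 0.58  -0.011  0.117] [-0.5  0.7 -0.4]
0.26 [ 0.572 -0.012  0.1  ] [-0.3 -0.5  0.7]
0.1 [ 0.567 -0.013  0.081] [ 0.5 -0.1  0.2]
0.0 [ 0.565 -0.013  0.069] [ 0.5  0.1 -0.1]
True
pressed p [ 0.5658 -0.0132  0.0671] F [-3.2  1.1 14.7] open 0.0004 grip 7.3 t 29.1
```

```bash
cat > stone.py <<'E'
from place import *
import sys
def pick(i,dz=.0245):
    x,y,w,z,l=M()[f"st{i}"];x-=.001;z=.039;S=Rz(w)@Ry(l);g=np.array([x,y,z])+S@[0,0,dz]
    A=g+.10*S[:,2]
    Q,m=best(g,S[:,0],-S[:,2],extra=[A]);print("margin",round(m,2))
    robot.move_ptp(A+[0,0,.08],Q);robot.gripper_to(.044)
    robot.move_linear(A,velocity=.2);robot.move_linear(g+.02*S[:,2],velocity=.12)
    print("hit",robot.move_linear(g,velocity=.04,threshold=6));show()
    robot.gripper_to(.01);show("gripped")
    robot.move_linear(g+.09*S[:,2],velocity=.12);show("lifted");up(.36,.25)
def rackpose(sx,dx=0,dy=0):
    x,y,w=.4845,.298,-.0615;B=Rz(w);return np.array([x,y,0])+B@[sx+dx,dy,0],B
def put(sx,dx=0):
    c,B=rackpose(sx,dx);Q,m=best([*c[:2],.2],B[:,0]);print("margin",round(m,2))
    robot.move_ptp([*c[:2],.36],Q);robot.move_linear([*c[:2],.125],velocity=.2);show("over slot")
    zs=.118
    for k in(0,1,-1,2,-2,3,-3):
        q=(c+B@[k*.0015,0,0])[:2]
        robot.move_linear([*q,zs],velocity=.05);hit=robot.move_linear([*q,.0762],velocity=.03,threshold=6)
        z=st()[0][2];print(k,hit,"z",round(z,4),"F",st()[1].round(1))
        if z<.081:
            robot.gripper_to(.040);show("released");up(.2,.15);return k*.0015
        zs=z+.005
    raise SystemExit("no fit")
E
python3 - <<'E'
from stone import *
show("before");up(.25);up(.36)
pick(2)
E
```

```text
before p [ 0.5658 -0.0132  0.0671] F [-3.2  1.1 14.7] open 0.0004 grip 7.3 t 29.1
margin 0.34
hit False
 p [ 0.6318 -0.2551  0.0608] F [0.1 0.  0.5] open 0.0439 grip 0.0 t 35.3
gripped p [ 0.6318 -0.2551  0.0607] F [ 0.9  0.1 -2.2] open 0.0197 grip 29.9 t 35.8
lifted p [ 0.6721 -0.2477  0.1398] F [ 0.1  0.2 -4.8] open 0.0196 grip 29.9 t 36.7Traceback (most recent call last):
  File "<stdin>", line 3, in <module>
  File "stone.py", line 11, in pick
    robot.move_linear(g+.09*S[:,2],velocity=.12);show("lifted");up(.36,.25)
                                                                ~~^^^^^^^^^
  File "mv.py", line 18, in up
    def up(z,v=.2):p=st()[0];robot.move_linear([p[0],p[1],z],velocity=v)
                             ~~~~~~~~~~~~~~~~~^^^^^^^^^^^^^^^^^^^^^^^^^^
rig.PlanningError: the arm cannot follow that straight line within its joint ranges
```

```bash
sed -i 's/up(.36,.25)/up(.22,.25)/' stone.py; python3 - <<'E'
from stone import *
up(.22);print("off",put(.108))
E
```

```text
margin 0.7
over slot p [0.5929 0.2915 0.1261] F [ 0.6 -0.9 -4.9] open 0.0199 grip 29.9 t 40.6
0 True z 0.0796 F [0.7 0.8 4.7]
released p [0.5915 0.291  0.0785] F [0.1 0.5 0. ] open 0.04 grip 0.0 t 42.6
off 0.0
```

```bash
python3 - <<'E'
from stone import *
pick(1);print("off",put(.054))
pick(0);print("off",put(-.054))
up(.36);robot.move_ptp([.42,0.0,.40],frame([0,1,0]) if best([.42,0,.4],[0,1,0])[0][1,1]>0 else frame([0,-1,0]))
I=snap();[np.save(f"pics/{n}9.npy",I[n]) for n in I]
rp=[.4845,.298,-.0615]
def box(p,z0=-h,):pass
for n,S in((.108,0),(.054,0),(-.054,0)):
    p=(np.array([rp[0],rp[1],0])+Rz(rp[2])@[n,0,0])
    print(n,refine({"side":I["side"]},{"side":rect(-a,a,-b,b,.085)},[p[0],p[1]+.003,rp[2]],sig=(1.5,1)),p)
draw(I,"side",[],"z",(195,345,105,255),4)
E
```

```text
margin 0.48
hit False
 p [ 0.5552 -0.2702  0.0607] F [-0.3  0.   0.1] open 0.0439 grip 0.0 t 47.9
gripped p [ 0.5553 -0.2701  0.0607] F [ 0.2 -0.9 -1.2] open 0.0199 grip 29.9 t 48.4
lifted p [ 0.5955 -0.2626  0.1398] F [-0.2  0.2 -4. ] open 0.0198 grip 29.9 t 49.3
margin 0.71
over slot p [0.5389 0.2949 0.126 ] F [ 0.1 -0.8 -2.9] open 0.0198 grip 29.9 t 53.2
0 True z 0.0796 F [ 0.3 -0.4  6.1]
released p [0.5377 0.2943 0.0788] F [ 0.8  0.2 -0.4] open 0.0402 grip 0.0 t 55.1
off 0.0
margin 0.56
hit False
 p [ 0.4026 -0.2948  0.0607] F [-0.9  0.   0.5] open 0.0442 grip 0.0 t 60.5
gripped p [ 0.4026 -0.2947  0.0607] F [-0.3 -0.5 -0.4] open 0.0197 grip 30.0 t 61.0
lifted p [ 0.4428 -0.2871  0.14  ] F [-0.4  0.3 -5.1] open 0.0197 grip 30.0 t 61.9
margin 0.67
over slot p [0.431  0.3016 0.1258] F [ 0.3  0.1 -5.3] open 0.0195 grip 30.0 t 65.9
0 True z 0.0798 F [ 0.6 -0.6  6. ]
released p [0.4299 0.3008 0.0792] F [ 0.5 -0.4  0.4] open 0.0398 grip 0.0 t 67.9
off 0.0
0.108 (array([ 0.5964166 ,  0.29165558, -0.04330437]), np.float64(-45.07700544583716)) [0.59229582 0.29136219 0.        ]
0.054 (array([ 0.54229475,  0.29937575, -0.0493925 ]), np.float64(-59.826835393323655)) [0.53839791 0.29468109 0.        ]
-0.054 (array([ 0.43271438,  0.30248076, -0.05393622]), np.float64(-47.03226387219899)) [0.43060209 0.30131891 0.        ]
```

View pics/z.png

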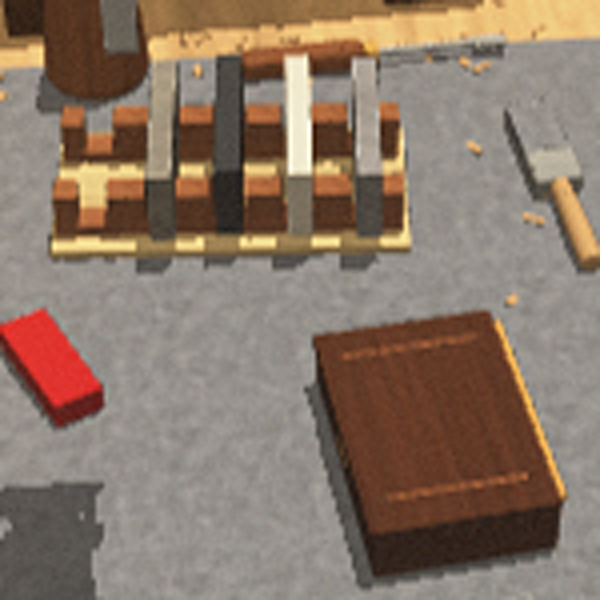

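The picture shows the three stones (x≈163, 298, 367) upright in slots 1, 3 and 4, level with the flattener (x≈228). The lid is flat on the box.

```bash
python3 -c "
from rig import robot
print(robot.sign_off())"
```

```text
the job is handed in; nothing more can be done
None
```

The job is handed in (no verdict was returned): the three stones present stand in rack slots 1, 3 and 4, both slip stones went down in their recesses, and the lid is shut and was pressed home with about 15 N.

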